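Set the vent pin of the blue lid with the spring punch

TASK

Slide the punch carriage along its rail until the spring punch is centred over the lid with the blue band, then press the red head straight down until the punch snaps and drives that lid's brass vent pin flush. Let the head come back up and slide the carriage back to its parking stop at the yellow-striped end, leaving the lids in their pockets, the other two pins standing and the other things on the bench alone.

Things in the scene. Friction and masses are not known exactly. Their poses are not given: they have to be found in the camera images.
- station: fixed station: aluminium base plate 200 mm (its x) by 460 mm (its y), 16 mm thick, origin at the centre of its underside. A rail of two rods runs along its y at x = -72 mm (robot's side) between grey end posts at y = -212 and +212 mm, 161 mm high. Three round pockets for lids lie at x = +20 mm, y = +40, -40 and -120 mm. The parking stop is at the +y end, by the yellow stripe
- carriage (a joint): position of the punch carriage on the rail in m: 0 = against the parking stop (punch at station y = +150 mm); it grows as the carriage slides towards the station's -y, to 0.30; the punch is over the pockets at 0.11, 0.19 and 0.27. It slides with about 3 N of friction and stays where it is left
- bar_mid (a point): centre of the carriage's white crossbar, on the punch axis, 125 mm above the bench. Crossbar: 56 mm wide (station's y), 40 mm high (105 to 145 mm above the bench), from the rail to 50 mm beyond the axis (station's +x); push its flat +y or -y side. Blue bearing block behind it on the rail: 66 mm wide, top at 152 mm. Steel barrel on the axis: 36 mm across, 77 to 157 mm above the bench
- head_top (a point): centre of the top of the punch's red mushroom head, 50 mm across, 190 mm above the bench when up, on the same vertical axis as bar_mid and the punch tip (12 mm across, 68 mm above the bench at rest)
- punch_head (a joint): how far the red head is pressed, in m: 0 = up, 0.018 = bottom. It takes about 10 N to start, rising to about 16 N near 4 to 8 mm; at about 12 mm the hammer inside trips, the force falls to about 12 N and the tip snaps down 16 mm and drives the pin. It springs back up and cocks itself when let go
- lid_blue_top (a point): centre of the flat top of the blue-banded lid: hat-shaped steel lid, brim 66 mm across and 8 mm thick, crown 44 mm across, 40 mm high, lying loose, brim down, in one of the station's three pockets (any lid in any pocket); this point is 52 mm above the bench. Its brass vent pin stands in the middle
- lid_white_top (a point): centre of the flat top of the white-banded lid: hat-shaped steel lid, brim 66 mm across and 8 mm thick, crown 44 mm across, 40 mm high, lying loose, brim down, in one of the station's three pockets (any lid in any pocket); this point is 52 mm above the bench. Its brass vent pin stands in the middle
- lid_amber_top (a point): centre of the flat top of the orange-banded lid: hat-shaped steel lid, brim 66 mm across and 8 mm thick, crown 44 mm across, 40 mm high, lying loose, brim down, in one of the station's three pockets (any lid in any pocket); this point is 52 mm above the bench. Its brass vent pin stands in the middle
- pin_blue (a joint): vent pin of the blue-banded lid: upright brass pin 10 mm across in the middle of the crown; 0 = standing 6.5 mm proud of the lid, as at the start; 0.0065 = driven flush. Held by friction, it stays where it is driven
- pin_white (a joint): vent pin of the white-banded lid: upright brass pin 10 mm across in the middle of the crown; 0 = standing 6.5 mm proud of the lid, as at the start; 0.0065 = driven flush. Held by friction, it stays where it is driven
- pin_amber (a joint): vent pin of the orange-banded lid: upright brass pin 10 mm across in the middle of the crown; 0 = standing 6.5 mm proud of the lid, as at the start; 0.0065 = driven flush. Held by friction, it stays where it is driven
- amber_bottle: amber bottle, 66 mm across, 150 mm high, origin under its centre; bystander
- white_jar: white jar with blue cap, 64 mm across, 80 mm high, origin under its centre; bystander
- beaker: glass beaker, 70 mm across, 90 mm high, origin under its centre; bystander
- blank_lid: plain steel hat-shaped lid without band or pin, lying on the bench away from the station, 66 mm across, 40 mm high, origin under its centre; bystander
Mind the look-alikes: they are no part of the job. What is shaped like the part that bears lid_amber_top but pink is not meant. Leave any turquoise look-alike of the part that bears lid_blue_top alone.

How it is judged:
By the outcome, as a careful person would: the job done as asked, in the order asked, and still so for the second after the job is handed in, with the robot touching nothing.
It also fails if it takes over 58 s, if anything falls off the work surface, if the arm or the gripper's body presses on something with over 40 N, if the wrist force passes 120 N, or if a joint passes its speed limit or range.

ROBOT

A 7-joint arm with a two-finger parallel gripper is mounted at the origin on the work surface. World frame = base frame: x ahead of the robot, y to its left, z up, the work surface at z = 0. Lengths are in m, angles in rad, forces in N, time in s.
With the tool pointing down it reaches from about 0.4 to 0.85 m from the base axis. Payload 4.5 kg.
Tool frame: the origin (TCP) lies midway between the tips of the shut fingers; the grasp point (between the pads) lies 19 mm behind it; z points along the fingers, y is the direction in which the jaws open and shut (so a half turn about z gives the same grasp; the last joint's range is limited). The gripper opens to 85 mm and grips with 20 to 120 N. Pads are 22 mm wide; open, the fingers measure 114 mm over their backs; the gripper's body (76 mm by 85 mm) begins 54 mm behind the grasp point. The pads swing forward as they close: fully open they stand 13 mm farther back than shut.
Start: joints at [1.363, 0.689, -0.195, 1.565, 0.157, 0.902, -0.215], TCP at [0.15, -0.607, 0.203] pointing down, gripper open.
Joint ranges: [-3.01, 3.01], [-0.46, 2.08], [-1.47, 1.51], [0.13, 2.56], [-1, 4.14], [0.04, 2.09], [-2.66, 2.66]. Speed limits (rad/s): [2.57, 2.57, 3.14, 3.14, 3.14, 3.14, 3.14].

INTERFACE

Orientations are given as a unit quaternion [x, y, z, w].
In Python, from cell import r, eyes gives the robot as it stands. The module is installed in compiled form; this text tells all that it offers.
- The arm moves only by the tool servo_tool, never from a script. Its argument "motion" is a list of rows, each a list of 7 numbers: the shift along the tool's x, y, z in cm, then the turn, a rotation vector about the tool's x, y, z in rad, then the closure, from 0 (fully open) to 1 (shut). A call has 1 to 8 rows; each row shifts and turns the commanded pose from where the row before left it, along the tool's axes as they then stand; what a row does not reach is not made up. A row lasts 1/12 s, in which the tool goes at most 41.7 mm and 7.16 degrees, less where a joint would pass 70% of its speed; a pose out of reach is approached as far as the arm can. A call with a gripper value outside its range is refused whole. The fingers move at their own pace and stop on an object; "grip_force" is the grip in N (left out, the last holds). Time passes only in rows, so rows that do not move let the fingers close. It gives the time, the measured TCP pose, the force and the opening at its end, in the units of the state.
- r.observe(): the state, without advancing time (a new reading comes with each control period).
- eyes.capture(name): name is "scene" or "top" or "wrist"; returns (picture, depth): 400x640x3 uint8, red, green, blue; 400x640 float32, m along the optical axis (not along the pixel's ray), 0 where there is no reading.
- eyes.camera_params(name): a dict with "camera_matrix" (3x3 intrinsics, pixels), "rvec" (rotation vector, rad) and "tvec" (3), from world to camera coordinates, as OpenCV has them. Camera axes: x right, y down, z forward; pixel columns grow to the right and rows downward; lengths in m; the calibration is good to about 2 mm. A picture is of the moment at which its call begins: read the wrist's pose just before it. camera_params takes no time and is no camera call; for the wrist camera it gives the pose at the moment of the call.
- r.hand_in(): hands the job in, once; it reports no verdict.
The state is a dict: "time": time; "joint_positions": joint angles; "joint_velocities": joint speeds; "effort": joint torques, N m; "tool_pos": TCP position; "tool_rot": TCP orientation; "ft_force": force on the tool from outside, world axes, zero at the start; "torque": the same for the moment, N m; "finger_gap": finger opening in m.
Only numpy, scipy, OpenCV 4.12 (cv2) and the standard library are available. Lean on these libraries where they do the work, as an engineer would, in place of code of your own. Each camera call takes 0.05 s, during which the arm holds its last target. There are 200 camera calls.

## Working session

There is one attempt and no reset: what is moved stays moved. The work goes in short steps, Python scripts to look and compute and a tool call to move; the robot and the scene stay as the last step left them, time stands still between calls to the robot, and variables do not carry over. Pictures are saved under pics/ and viewed, about 8 in all and at most 12, crops included, and the job is handed in when it is done.

Besides the shell and the picture viewer there is one more tool, called after ">>>" by a JSON object that holds its "api" and its "payload". servo_tool: Moves the arm, as the interface text tells. Its arguments: {"type":"object","properties":{"motion":{"type":"array"},"grip_force":{"type":"number"}},"required":["motion"]}

```bash
mkdir -p pics
cat > h.py <<'E'
import numpy as np, cv2
from cell import r, eyes
def cam(n):
    p=eyes.camera_params(n); R=cv2.Rodrigues(np.array(p["rvec"],float))[0]
    return np.array(p["camera_matrix"],float),R,np.array(p["tvec"],float).ravel()
def ray(c,u,v):
    K,R,t=c; return -R.T@t, R.T@np.linalg.inv(K)@np.array([u,v,1.])
def onplane(c,u,v,z):
    o,d=ray(c,u,v); return o+d*(z-o[2])/d[2]
def pt(c,D,u,v):
    o,d=ray(c,u,v); return o+d*D[int(v),int(u)]
def cloud(c,D):
    K,R,t=c; v,u=np.mgrid[:400,:640]
    P=np.stack([(u-K[0,2])/K[0,0]*D,(v-K[1,2])/K[1,1]*D,D],-1)
    return (P-t)@R
def save(n,img): cv2.imwrite("pics/"+n+".png",img[...,::-1])
E
python3 - <<'E'
from h import *
ims=[]
for n in("scene","top"):
    c=cam(n);I,D=eyes.capture(n);save(n,I);np.savez(n,I=I,D=D);print(n,-c[1].T@c[2])
s=r.observe();print(s["time"],s["tool_pos"],s["tool_rot"],s["ft_force"],s["finger_gap"])
E
```

```text
scene [ 1.22657797 -0.48496485  0.9656184 ]
top [0.33238619 0.00834188 1.20277861]
0.1 [ 0.14946074 -0.60621706  0.20235535] [ 9.92696497e-01  1.20635677e-01 -1.47707944e-04 -8.22818884e-04] [0.14725632 0.15142439 0.54957385] 0.08554737827704863
```

View pics/scene.png

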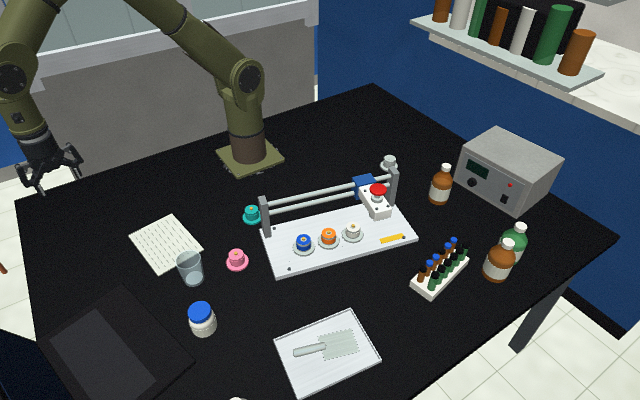

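View pics/top.png

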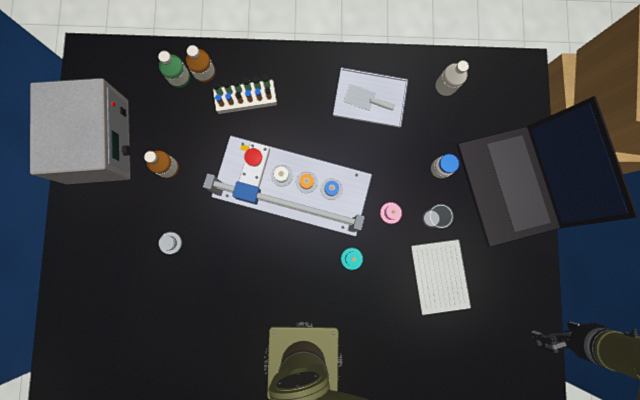

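Scene and top views show the blue-banded lid at top (331,187), orange at (306,181), white at (281,175) and the red head at (253,157). The look-alikes stand off the station: turquoise at top (351,259), pink at (391,212) and the blank lid at (170,243). The jar's blue cap at (445,166) could also pass for blue. I choose the lid at (331,187), which sits in the pocket farthest from the yellow stripe, and now check it in a crop and measure.

```bash
cat > m.py <<'E'
from h import *
def blob(I,lo,hi,roi):
    H=cv2.cvtColor(I,cv2.COLOR_RGB2HSV); m=cv2.inRange(H,lo,hi); k=np.zeros_like(m); x0,y0,x1,y1=roi; k[y0:y1,x0:x1]=m[y0:y1,x0:x1]
    n,l,s,c=cv2.connectedComponentsWithStats(k); i=1+np.argmax(s[1:,4]); return c[i],s[i],l==i
E
python3 - <<'E'
from m import *
T=np.load("top.npz");S=np.load("scene.npz");ct,cs=cam("top"),cam("scene")
def tri(a,b):
    o1,d1=ray(ct,*a);o2,d2=ray(cs,*b)
    d1/=np.linalg.norm(d1);d2/=np.linalg.norm(d2)
    k=np.linalg.lstsq(np.c_[d1,-d2],o2-o1,rcond=None)[0];p,q=o1+k[0]*d1,o2+k[1]*d2
    return (p+q)/2,np.linalg.norm(p-q)
rng={"red":((0,150,100),(8,255,255),(235,140,270,175),(360,178,395,205)),
"blue":((105,120,60),(125,255,255),(318,174,346,202),(290,228,318,255)),
"amber":((9,120,100),(22,255,255),(294,168,318,194),(316,222,342,246))}
np.set_printoptions(precision=4,suppress=True)
for n,(lo,hi,a,b) in rng.items():
    ca,sa,ma=blob(T["I"],lo,hi,a);cb,sb,mb=blob(S["I"],lo,hi,b)
    P=cloud(ct,T["D"])[ma];Q=cloud(cs,S["D"])[mb]
    print(n,ca,sa,cb,sb,"tri",*tri(ca,cb),"zplane",onplane(ct,*ca,{"red":.188}.get(n,.05)),"cloud",np.median(P,0),P[:,2].max(),np.median(Q,0))
# station plate: cloud pts with z 10-22mm
P=cloud(ct,T["D"]);m=(abs(P[...,2]-.016)<.006)&(T["I"].min(-1)>120)
m[:130]=0;m[240:]=0;m[:,:205]=0;m[:,375:]=0
xy=P[m][:,:2].astype(np.float32);print(len(xy),cv2.minAreaRect(xy))
top=cv2.resize(T["I"][130:245,195:420],None,fx=3.5,fy=3.5,interpolation=2)
save("crop",top)
E
```

```text
red [252.8147 156.5043] [245 148  17  18 232] [377.6706 189.0118] [370 183  17  13 170] tri [0.5802 0.1479 0.1841] 0.0004119268730517259 zplane [0.5791 0.1472 0.188 ] cloud [0.5786 0.1465 0.192 ] 0.19755882932487542 [0.5848 0.1435 0.1895]
blue [331.2269 187.7647] [325 181  14  14 119] [303.0189 242.0943] [296 234  15  17 159] tri [ 0.5241 -0.0756  0.0383] 0.0001660234166727712 zplane [ 0.5221 -0.0748  0.05  ] cloud [ 0.5204 -0.0739  0.0542] 0.06041040800541435 [ 0.5331 -0.0814  0.0513]
amber [306.0984 180.8033] [300 174  13  15 122] [328.1203 235.5949] [321 228  15  16 158] tri [0.5438 0.0021 0.0384] 0.00037919139760068314 zplane [0.5416 0.002  0.05  ] cloud [0.54   0.0021 0.0542] 1.2027786101567761 [ 0.5524 -0.0041  0.0513]
5810 ((0.5330778956413269, 0.046622127294540405), (0.4609523415565491, 0.2010878175497055), 75.8851318359375)
```

View pics/crop.png

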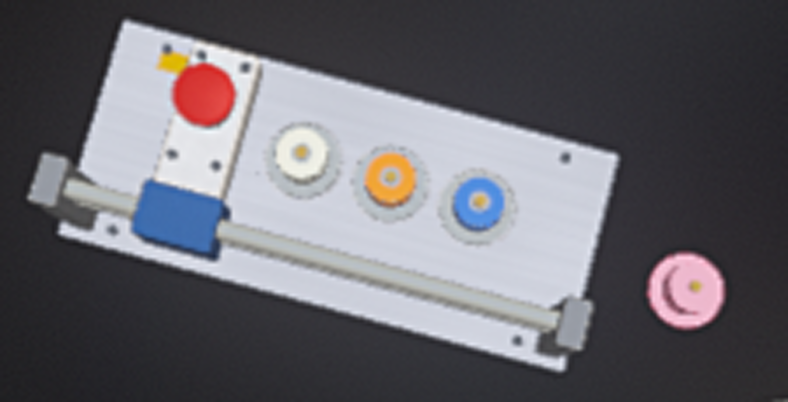

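The crop confirms the choice: the blue-banded lid with its brass pin is at crop (479,203), in the pocket farthest from the stripe. Pink is off the plate.

| Quantity | Measured |
|---|---|
| Plate centre | (0.533, 0.0466) |
| Plate yaw | −14.1° |
| Plate size | 461 × 201 mm (given 460 × 200) |
| Blue lid, station y | −120 mm (given −120) |
| Head height | z 0.184 triangulated for the dome's centroid (given 0.190 at the top) |
| Head, station y | +109.5 mm, so the carriage is at about 0.040 |
| Travel needed | about 0.2295 m |

The carriage is not at its stop now. I'll grip the crossbar's outer end from above, 40 mm beyond the axis, with the jaws along the rail.

>>> {"api": "servo_tool", "payload": {"motion": [[0,0,-2.5,0,0,0.122,0],[0,0,-2.5,0,0,0.122,0],[0,0,-2.5,0,0,0.122,0],[0,0,-2.5,0,0,0.122,0],[1.1,-3.4,0,0,0,0,0],[1.1,-3.4,0,0,0,0,0],[1.1,-3.4,0,0,0,0,0],[1.1,-3.4,0,0,0,0,0]], "grip_force": 20}}

```text
time: 0.77
tool_pos: [0.2259, -0.4839, 0.3028]
tool_rot: [0.992, -0.123, -0.0, -0.0]
ft_force: [1.0, -0.2, 0.7]
finger_gap: 0.0856
```

>>> {"api": "servo_tool", "payload": {"motion": [[1.1,-3.4,0,0,0,0,0],[1.1,-3.4,0,0,0,0,0],[1.1,-3.4,0,0,0,0,0],[1.1,-3.4,0,0,0,0,0],[1.1,-3.4,0,0,0,0,0],[1.1,-3.4,0,0,0,0,0],[1.1,-3.4,0,0,0,0,0],[1.1,-3.4,0,0,0,0,0]]}}

```text
time: 1.43
tool_pos: [0.3774, -0.2416, 0.303]
tool_rot: [0.992, -0.123, -0.0, -0.0]
ft_force: [0.8, -0.4, 0.8]
finger_gap: 0.0855
```

>>> {"api": "servo_tool", "payload": {"motion": [[1.1,-3.4,0,0,0,0,0],[1.1,-3.4,0,0,0,0,0],[1.1,-3.4,0,0,0,0,0],[1.1,-3.4,0,0,0,0,0],[1.1,-3.4,0,0,0,0,0],[1.1,-3.4,0,0,0,0,0],[0,0,0,0,0,0,0],[0,0,0,0,0,0,0]]}}

```text
time: 2.1
tool_pos: [0.4914, -0.059, 0.3026]
tool_rot: [0.993, -0.12, -0.0, -0.0]
ft_force: [-0.3, -1.3, -0.4]
finger_gap: 0.0857
```

Run:
```python
from m import *
c=cam("wrist");I,D=eyes.capture("wrist");save("w1",I);np.savez("w1",I=I,D=D,K=c[0],R=c[1],t=c[2])
s=r.observe();print(s["tool_pos"],s["tool_rot"],-c[1].T@c[2],c[1])
```

```text
[ 0.49048428 -0.0611486   0.30260867] [ 9.92539080e-01 -1.21924801e-01 -6.79916858e-04  2.36310677e-04] [ 0.57084292 -0.07794472  0.47371207] [[-2.37479657e-01 -9.71392511e-01 -5.10913998e-05]
 [-9.21735351e-01  2.25323199e-01  3.15647586e-01]
 [-3.06606189e-01  7.50069732e-02 -9.48876493e-01]]
```

View pics/w1.png

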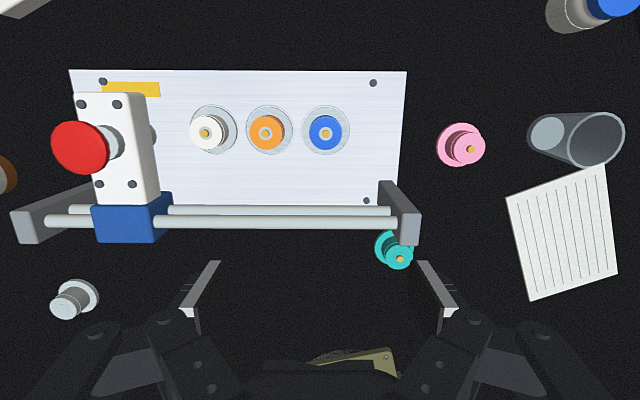

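The wrist view shows the red head at (80,147), the white crossbar around (118,150), and the white, orange and blue lids at (207,132), (266,133) and (326,133). Turquoise and pink are clearly off the plate. I measure the head and the lid again from here.

Run:
```python
from m import *
np.set_printoptions(precision=4,suppress=True)
W=np.load("w1.npz");c=(W["K"],W["R"],W["t"]);I=W["I"];P=cloud(c,W["D"])
C=np.array([.533,.0466]);X=np.array([.9698,-.2438]);Y=np.array([.2438,.9698])
st=lambda p:np.array([(p[:2]-C)@X,(p[:2]-C)@Y,p[2]])*1000
cb,sb,mb=blob(I,(105,120,60),(125,255,255),(300,105,350,160));p=onplane(c,*cb,.052)
# ring centroid incl. pin hole
u,v=sb[0]+sb[2]/2-.5,sb[1]+sb[3]/2-.5
print("blue",cb,(u,v),p,st(p),st(onplane(c,u,v,.052)),"depth z",np.median(P[mb],0)[2])
cr,sr,mr=blob(I,(0,150,80),(8,255,255),(40,100,130,190))
q=P[mr];h=q[q[:,2]>.183];print("red",cr,st(onplane(c,*cr,.187)),"cloud bbox ctr",st((h.max(0)+h.min(0))/2),st(np.median(h,0)),len(h))
# white crossbar top
H=cv2.cvtColor(I,cv2.COLOR_RGB2HSV);m=(abs(P[...,2]-.145)<.005)&(H[...,1]<40)&(I.min(-1)>150);m[:,:60]=0;m[:,180:]=0
a=np.array([st(x) for x in P[m]]);print("bar",len(a),np.percentile(a,[1,50,99],axis=0))
for n,lo,hi,roi in(("amber",(9,120,100),(22,255,255),(245,105,290,160)),):
    ca,sa,ma=blob(I,lo,hi,roi);print(n,st(onplane(c,*ca,.052)))
```

```text
blue [325.0363 132.1802] (np.float64(325.0), np.float64(132.0)) [ 0.5257 -0.0761  0.052 ] [  22.7982 -120.7568   52.    ] [  23.0335 -120.7053   52.    ] depth z 0.052628996200923775
red [ 78.9852 146.9712] [ 22.1418 108.1825 187.    ] cloud bbox ctr [ 45.6596  11.885  328.4067] [ 22.5709 106.1191 189.7811] 2394
bar 4773 [[-75.2142  50.6773 140.7164]
 [ -4.6987 101.6598 144.9105]
 [ 69.7095 177.7922 147.1333]]
amber [ 22.6033 -42.4737  52.    ]
```

>>> {"api": "servo_tool", "payload": {"motion": [[1.1,-3.2,0,0,0,0,0],[1.1,-3.2,0,0,0,0,0],[1.1,-3.2,0,0,0,0,0],[1.1,-3.2,0,0,0,0,0],[1.1,-3.2,0,0,0,0,0],[1.1,-3.2,0,0,0,0,0],[1.0,-3.2,0,0,0,0,0],[0,0,0,0,0,0,0]]}}

```text
time: 2.82
tool_pos: [0.6206, 0.1436, 0.3021]
tool_rot: [0.993, -0.12, -0.0, -0.003]
ft_force: [0.5, 0.8, 0.4]
finger_gap: 0.0855
```

>>> {"api": "servo_tool", "payload": {"motion": [[0,0,2.5,0,0,0,0],[0,0,2.5,0,0,0,0],[0,0,2.5,0,0,0,0],[0,0,2,0,0,0,0],[0,0,1,0,0,0,0],[0,0,0,0,0,0,0],[0,0,0,0,0,0,0],[0,0,0,0,0,0,0]]}}

```text
time: 3.48
tool_pos: [0.6202, 0.1368, 0.1996]
tool_rot: [0.992, -0.123, 0.001, -0.0]
ft_force: [0.9, 0.5, 0.6]
finger_gap: 0.0851
```

```bash
cat > st.py <<'E'
from h import *
C=np.array([.533,.0466]);X=np.array([.9698,-.2438]);Y=np.array([.2438,.9698])
st=lambda p:np.round(np.array([(p[:2]-C)@X,(p[:2]-C)@Y,p[2]])*1000,1)
def rep():
    s=r.observe();q=s["tool_rot"];print(round(s["time"],2),"TCP st mm",st(np.array(s["tool_pos"])),"yaw",np.degrees(2*np.arctan2(q[1],q[0])).round(2),"F",np.round(s["ft_force"],1),"gap",round(s["finger_gap"],4))
E
python3 - <<'E'
from st import *
rep();I,D=eyes.capture("scene");save("s2",cv2.resize(I[120:290,230:480],None,fx=3,fy=3))
E
```

```text
3.48 TCP st mm [ 62.6 108.8 199.6] yaw -14.16 F [0.9 0.5 0.6] gap 0.0851
```

View pics/s2.png

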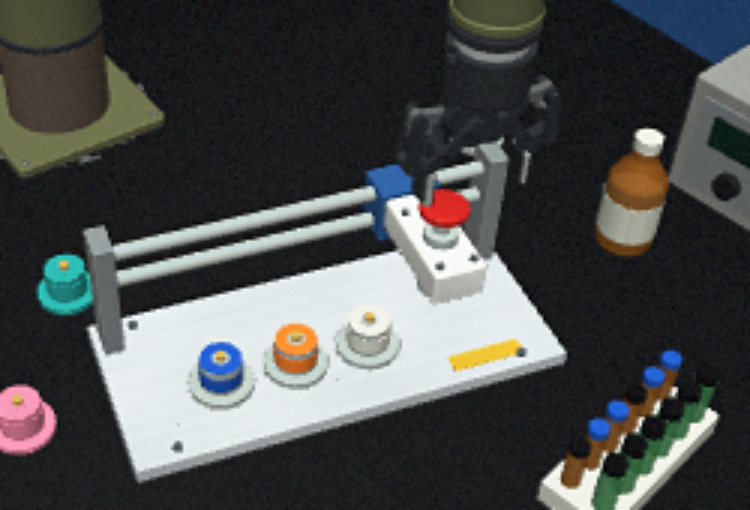

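The crop shows the open gripper near the head at (445,207), with fingertips at (430,205) and (525,180). I expected it nearer the camera, so I check that its projection agrees before lowering.

Run:
```python
from st import *
K,R,t=cam("scene")
w=lambda x,y,z:np.r_[C+X*x/1000+Y*y/1000,z/1000]
for n,p in dict(tcp=w(62.6,108.8,199.6),fm=w(62.6,62,213),fp=w(62.6,155,213),head=w(20,109.5,190),headOld=w(20,150,190),barend=w(70,109.5,145),post=w(-72,212,161)).items():
    q=K@(R@p+t);q=q[:2]/q[2];print(n,q.round(1),"crop",((q-[230,120])*3).round())
```

```text
tcp [384.2 194.2] crop [463. 223.]
fm [369.4 194.3] crop [418. 223.]
fp [399.7 187. ] crop [509. 201.]
head [377.6 187.3] crop [443. 202.]
headOld [390.2 184.3] crop [481. 193.]
barend [383.5 209.9] crop [460. 270.]
post [393.6 169.1] crop [491. 147.]
```

Run:
```python
from st import *
I,D=eyes.capture("scene");P=cloud(cam("scene"),D)
S=np.stack([(P[...,:2]-C)@X,(P[...,:2]-C)@Y,P[...,2]],-1)*1000
m=np.zeros(D.shape,bool);m[140:215,355:420]=1
m&=~((I[...,0]>120)&(I[...,1]<60))&(S[...,0]>-20)&(S[...,0]<120)&(S[...,2]>170)
for a,b in((190,200),(200,210),(210,220),(220,235),(235,250),(250,270)):
    k=m&(S[...,2]>=a)&(S[...,2]<b)
    if k.sum():
        y=S[k];L=y[y[:,1]<109];Rr=y[y[:,1]>=109];print(a,k.sum(),[ (len(g),g.min(0).round(),g.max(0).round()) for g in(L,Rr) if len(g)])
r_=I.astype(float);g=cv2.resize(np.clip(I[140:215,340:440]*2.5,0,255).astype(np.uint8),None,fx=7,fy=7,interpolation=2);save("s3",g)
```

```text
190 1 [(1, array([ 22., 132., 190.]), array([ 22., 132., 190.]))]
235 21 [(8, array([ 68.,  55., 242.]), array([ 74.,  65., 250.])), (13, array([ 55., 151., 243.]), array([ 74., 157., 250.]))]
250 91 [(43, array([ 57.,  52., 251.]), array([ 75.,  67., 270.])), (48, array([ 50., 151., 250.]), array([ 76., 167., 269.]))]
```

View pics/s3.png

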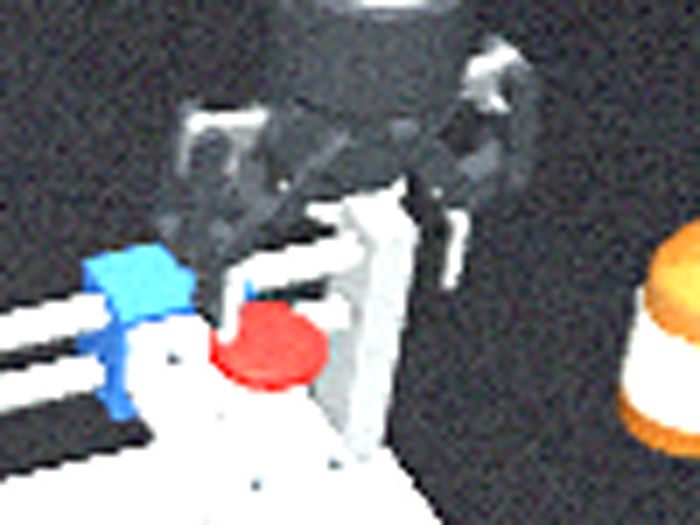

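The depth agrees in the plane: fingers at station X ≈ 63, Y ≈ 109.5. The open tips hang higher than I assumed, about 28 mm behind the TCP, so a vertical grip would be shallow with the body just above the head. I'll lean the tool 0.6 rad outward so the body clears the head, and grip lower.

>>> {"api": "servo_tool", "payload": {"motion": [[0,0,0,0,-0.12,0,0],[0,0,0,0,-0.12,0,0],[0,0,0,0,-0.12,0,0],[0,0,0,0,-0.12,0,0],[0,0,0,0,-0.12,0,0],[0,0,0,0,0,0,0],[0,0,0,0,0,0,0]]}}

```text
time: 4.17
tool_pos: [0.6194, 0.1364, 0.1942]
tool_rot: [0.948, -0.118, -0.295, -0.036]
ft_force: [-0.7, 0.4, 0.5]
finger_gap: 0.0856
```

```bash
cat >> st.py <<'E'
from scipy.spatial.transform import Rotation as Ro
def rep(goal=None):
    s=r.observe();M=Ro.from_quat(s["tool_rot"]).as_matrix();p=np.array(s["tool_pos"])
    B=np.array([np.r_[X,0],np.r_[Y,0],[0,0,1]])
    print(round(s["time"],2),"TCP",st(p),"tool axes in station (cols)\n",(B@M).round(3),"\nF",(B@s["ft_force"]).round(1),"gap",round(s["finger_gap"],4))
    if goal is not None:
        g=np.r_[C+X*goal[0]/1000+Y*goal[1]/1000,goal[2]/1000];print("shift tool cm",(M.T@(g-p)*100).round(2))
E
python3 -c "
from st import *
rep([45,109.5,106])"
```

```text
4.17 TCP [ 61.9 108.2 194.2] tool axes in station (cols)
 [[ 0.824 -0.002 -0.567]
 [-0.002 -1.    -0.   ]
 [-0.567  0.002 -0.824]] 
F [-0.8  0.2  0.5] gap 0.0856
shift tool cm [ 3.61 -0.14  8.23]
```

>>> {"api": "servo_tool", "payload": {"motion": [[0.7,0,1.6,0,0,0,0],[0.7,0,1.6,0,0,0,0],[0.7,-0.1,1.6,0,0,0,0],[0.7,0,1.6,0,0,0,0],[0.7,0,1.6,0,0,0,0],[0,0,0,0,0,0,0],[0,0,0,0,0,0,0]]}}

```text
time: 4.75
tool_pos: [0.6035, 0.1429, 0.1151]
tool_rot: [0.949, -0.117, -0.292, -0.037]
ft_force: [1.1, 0.2, 0.5]
finger_gap: 0.0855
```

>>> {"api": "servo_tool", "payload": {"motion": [[0,0,0,0,0,0,0.2],[0,0,0,0,0,0,0.3],[0,0,0,0,0,0,0.4],[0,0,0,0,0,0,0.5],[0,0,0,0,0,0,0.6],[0,0,0,0,0,0,0.6],[0,0,0,0,0,0,0.6],[0,0,0,0,0,0,0.6]], "grip_force": 20}}

```text
time: 5.42
tool_pos: [0.6048, 0.1421, 0.1145]
tool_rot: [0.949, -0.117, -0.292, -0.037]
ft_force: [0.9, -1.5, 7.3]
finger_gap: 0.0551
```

Run:
```python
from st import *
rep();I,D=eyes.capture("scene");save("s4",cv2.resize(np.clip(I[120:290,230:480]*1.5,0,255).astype(np.uint8),None,fx=3,fy=3))
```

```text
5.42 TCP [ 46.4 110.1 114.5] tool axes in station (cols)
 [[ 0.827 -0.    -0.562]
 [ 0.    -1.     0.001]
 [-0.562 -0.001 -0.827]] 
F [ 1.2 -1.2  7.3] gap 0.0551
```

View pics/s4.png

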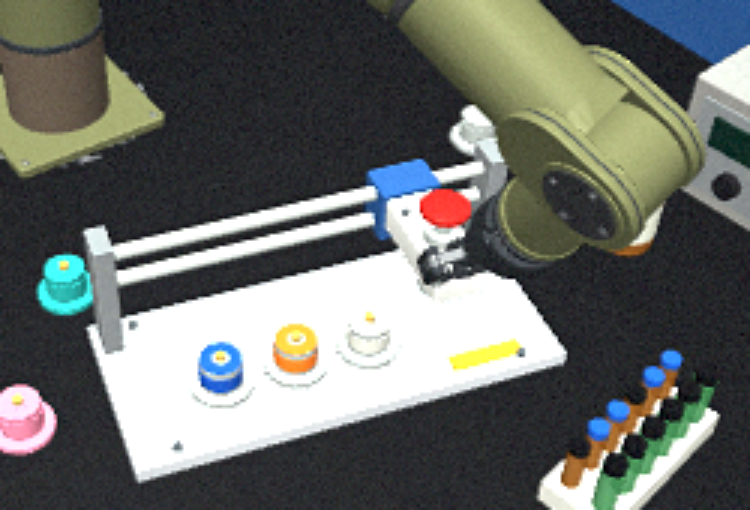

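The crop shows the fingers on the crossbar's outer end at (445,265), clear of the head at (445,207). The gap of 55 mm agrees with the 56 mm bar. The carriage centre is then at Y = +110, so I slide about 230 mm towards −Y.

>>> {"api": "servo_tool", "payload": {"motion": [[0,0.5,0,0,0,0,0.6],[0,1.2,0,0,0,0,0.6],[0,1.8,0,0,0,0,0.6],[0,1.8,0,0,0,0,0.6],[0,1.8,0,0,0,0,0.6],[0,1.8,0,0,0,0,0.6],[0,1.2,0,0,0,0,0.6],[0,0.5,0,0,0,0,0.6]]}}

```text
time: 6.13
tool_pos: [0.5788, 0.0383, 0.1145]
tool_rot: [0.948, -0.118, -0.292, -0.037]
ft_force: [1.5, 2.0, 6.3]
finger_gap: 0.0548
```

```bash
python3 -c "
from st import *
rep()"
```

```text
6.13 TCP [ 46.5   3.1 114.5] tool axes in station (cols)
 [[ 0.827 -0.002 -0.563]
 [-0.001 -1.     0.003]
 [-0.563 -0.002 -0.827]] 
F [1.  2.3 6.3] gap 0.0548
```

>>> {"api": "servo_tool", "payload": {"motion": [[0,0.8,0,0,0,0,0.6],[0,1.8,0,0,0,0,0.6],[0,2.2,0,0,0,0,0.6],[0,2.2,0,0,0,0,0.6],[0,2.2,0,0,0,0,0.6],[0,1.8,0,0,0,0,0.6],[0,1.0,0,0,0,0,0.6],[0,0.2,0,0,0,0,0.6]]}}

```text
time: 6.8
tool_pos: [0.5488, -0.0811, 0.1144]
tool_rot: [0.948, -0.119, -0.292, -0.037]
ft_force: [1.8, -0.5, 8.3]
finger_gap: 0.055
```

>>> {"api": "servo_tool", "payload": {"motion": [[0,0,0,0,0,0,0.6],[0,0,0,0,0,0,0.6],[0,0,0,0,0,0,0.6]]}}

```text
time: 7.05
tool_pos: [0.5489, -0.0807, 0.1144]
tool_rot: [0.948, -0.118, -0.292, -0.035]
ft_force: [1.3, -2.6, 7.7]
finger_gap: 0.0548
```

Run:
```python
from m import *
from st import *
rep()
np.set_printoptions(precision=1,suppress=True)
for n in("scene","top"):
    c=cam(n);I,D=eyes.capture(n);np.savez(n+"2",I=I,D=D)
    try:
        b,s,m=blob(I,(0,150,100),(8,255,255),(270,160,360,220) if n=="top" else(280,150,370,260)); print(n,b,s,st(onplane(c,*b,.187)))
    except Exception as e: print(n,e)
```

```text
7.05 TCP [  46.5 -119.6  114.4] tool axes in station (cols)
 [[ 0.827 -0.001 -0.562]
 [-0.001 -1.    -0.001]
 [-0.562  0.002 -0.827]] 
F [ 1.9 -2.2  7.7] gap 0.0548
scene [300.5 206.4] [294 201  15  13 140] [  20.2 -124.   187. ]
top [334.9 179.1] [327 171  18  17 227] [  20.3 -119.8  187. ]
```

>>> {"api": "servo_tool", "payload": {"motion": [[0,0.1,0,0,0,0,0.6],[0,0,0,0,0,0,0.6],[0,0,0,0,0,0,0.3],[0,0,0,0,0,0,0],[0,0,0,0,0,0,0],[0,0,0,0,0,0,0],[0,0,0,0,0,0,0]]}}

```text
time: 7.73
tool_pos: [0.5478, -0.0798, 0.1121]
tool_rot: [0.948, -0.117, -0.293, -0.036]
ft_force: [0.8, -0.1, 0.1]
finger_gap: 0.0853
```

Run:
```python
from m import *
from st import *
rep()
c=cam("top");I,D=eyes.capture("top");b,s,m=blob(I,(0,150,100),(8,255,255),(270,160,360,220));print(st(onplane(c,*b,.187)))
```

```text
7.73 TCP [  45.2 -119.   112.1] tool axes in station (cols)
 [[ 0.825  0.    -0.565]
 [ 0.    -1.    -0.   ]
 [-0.565 -0.    -0.825]] 
F [0.8 0.1 0.1] gap 0.0853
[  20.3 -119.8  187. ]
```

>>> {"api": "servo_tool", "payload": {"motion": [[0,0,-1.5,0,0,0,0],[0,0,-2.5,0,0,0,0],[0,0,-2.5,0,0,0,0],[0,0,-2.5,0,0,0,0],[-1.5,0,-2.5,0,0,0,0.5],[-1.5,0,-2.5,0,0.12,0,1],[-1.5,0,-1.5,0,0.12,0,1],[0,0,0,0,0.12,0,1]]}}

```text
time: 8.45
tool_pos: [0.5974, -0.0915, 0.2688]
tool_rot: [0.986, -0.122, -0.112, -0.015]
ft_force: [0.3, 0.5, 0.2]
finger_gap: 0.0388
```

>>> {"api": "servo_tool", "payload": {"motion": [[0,0,0,0,0.12,0,1],[0,0,0,0,0.12,0,1],[0,0,0,0,0,0,1],[0,0,0,0,0,0,1]]}}

```text
time: 8.78
tool_pos: [0.591, -0.0912, 0.2653]
tool_rot: [0.993, -0.122, -0.002, 0.0]
ft_force: [1.1, -0.1, 0.2]
finger_gap: 0.0001
```

Run:
```python
from m import *
from st import *
rep([21,-120.5,215])
c=cam("wrist");I,D=eyes.capture("wrist");save("w2",I);np.savez("w2",I=I,D=D,K=c[0],R=c[1],t=c[2])
```

```text
8.78 TCP [  89.8 -119.5  265.3] tool axes in station (cols)
 [[ 1.     0.001 -0.004]
 [ 0.001 -1.    -0.001]
 [-0.004  0.001 -1.   ]] 
F [1.1 0.1 0.2] gap 0.0001
shift tool cm [-6.86  0.09  5.06]
```

View pics/w2.png

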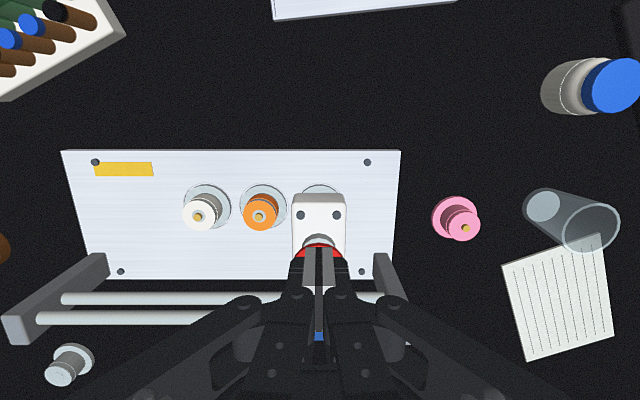

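The wrist view shows the carriage bar at columns 292–346 (centre about 319) over the blue pocket. The pocket's brim peeks out around (321,188). White and orange stand clear at (198,215) and (260,215). I measure the bar and the three pockets' brims.

Run:
```python
from m import *
from st import *
W=np.load("w2.npz");c=(W["K"],W["R"],W["t"]);I=W["I"]
g=I.min(-1).astype(int)
for v in(205,212,222):
    d=np.diff(g[v].astype(int));L=280+np.argmax(np.abs(d[280:300]));R_=335+np.argmax(np.abs(d[335:355]))
    print(v,L+.5,R_+.5,st(onplane(c,(L+R_)/2+.5,v,.145)))
for n,lo,hi,roi in(("amber",(9,120,100),(22,255,255),(235,190,290,240)),):
    ca,sa,ma=blob(I,lo,hi,roi)
    H=cv2.cvtColor(I,cv2.COLOR_RGB2HSV)
    y=cv2.inRange(H,(15,80,80),(32,255,255));
for n,roi in(("pin white",(185,205,215,228)),("pin amber",(248,206,272,228))):
    x0,y0,x1,y1=roi
    q=I[y0:y1,x0:x1].astype(int);H=cv2.cvtColor(I,cv2.COLOR_RGB2HSV)[y0:y1,x0:x1]
    m=cv2.inRange(H,(17,90,60),(32,255,255));yx=np.argwhere(m);print(n,len(yx),yx.mean(0)+[y0,x0] if len(yx) else "", st(onplane(c,*(yx.mean(0)[::-1]+[x0,y0]),.0575)) if len(yx) else "")
save("w2c",cv2.resize(I[170:250,170:360],None,fx=4,fy=4,interpolation=2))
```

```text
205 286.5 346.5 [  69.4 -117.5  145. ]
212 296.5 339.5 [  62. -119.  145.]
222 290.5 344.5 [  51.2 -118.5  145. ]
pin white 54 [216.64814815 197.18518519] [22.2 38.7 57.5]
pin amber 50 [216.62 258.1 ] [ 22.3 -40.8  57.5]
```

Run:
```python
from m import *
from st import *
W=np.load("w2.npz");c=(W["K"],W["R"],W["t"]);I=W["I"]
g=cv2.GaussianBlur(I.astype(np.float32).min(-1),(3,3),0)
for v in(206,224,228,232):
    p=g[v-1:v+2].mean(0);d=np.abs(np.diff(p))
    f=lambda a,b:(np.arange(a,b)+.5)@d[a:b]**2/(d[a:b]**2).sum()
    L,R_=f(284,298),f(338,352);print(v,L.round(1),R_.round(1),st(onplane(c,L,v,.145)),st(onplane(c,R_,v,.145)),st(onplane(c,(L+R_)/2,v,.145)))
print(g[224,284:300].round(),g[224,338:354].round())
D=W["D"];P=cloud(c,D);S=np.stack([(P[...,:2]-C)@X,(P[...,:2]-C)@Y,P[...,2]],-1)*1000
m=(abs(S[...,2]-145)<6);m[:200]=0;m[232:]=0;m[:,:270]=0;m[:,365:]=0
print(np.percentile(S[m][:,1],[2,50,98]),m.sum(),np.median(S[m][:,2]))
```

```text
206 289.2 345.2 [ 68.3 -90.4 145. ] [  68.4 -146.   145. ] [  68.4 -118.2  145. ]
224 291.7 344.5 [ 49.  -92.4 145. ] [  49.  -145.9  145. ] [  49.  -119.1  145. ]
228 291.9 344.6 [ 44.5 -92.4 145. ] [  44.6 -146.1  145. ] [  44.6 -119.2  145. ]
232 292.2 344.6 [ 40.1 -92.6 145. ] [  40.2 -146.2  145. ] [  40.1 -119.4  145. ]
[225. 225. 225. 225. 225. 225. 214. 197. 202. 223. 235. 239. 241. 241.
 241. 241.] [241. 241. 241. 241. 240. 239. 224. 208. 216. 226. 225. 225. 225. 225.
 225. 226.]
[-145.66032597 -119.00280258  -92.8318367 ] 1636 145.06341973663848
```

The bar centre is at Y −119.2 and the pin row extrapolates to about −120.7. The top view gives −119.8 against −120.4. So the carriage is centred to about 1 mm, and I go over the head with shut fingers.

>>> {"api": "servo_tool", "payload": {"motion": [[-2.3,0,0,0,0,0,1],[-2.3,0,0,0,0,0,1],[-2.3,0,0,0,0,0,1],[0,0,2,0,0,0,1],[0,0,2,0,0,0,1],[0,0,1.5,0,0,0,1],[0,0,0,0,0,0,1],[0,0,0,0,0,0,1]]}}

```text
time: 9.5
tool_pos: [0.5288, -0.075, 0.2095]
tool_rot: [0.992, -0.123, -0.001, -0.0]
ft_force: [0.9, 0.1, 0.0]
finger_gap: 0.0003
```

```bash
python3 -c "
from st import *
rep([20.5,-119.5,189])"
```

```text
9.5 TCP [  25.6 -119.   209.5] tool axes in station (cols)
 [[ 1.    -0.    -0.001]
 [-0.    -1.     0.   ]
 [-0.001 -0.    -1.   ]] 
F [0.8 0.3 0. ] gap 0.0003
shift tool cm [-0.51  0.05  2.05]
```

>>> {"api": "servo_tool", "payload": {"motion": [[-0.5,0,0,0,0,0,1],[0,0,0.8,0,0,0,1],[0,0,0.6,0,0,0,1],[0,0,0.4,0,0,0,1],[0,0,0.3,0,0,0,1],[0,0,0.2,0,0,0,1],[0,0,0.2,0,0,0,1],[0,0,0,0,0,0,1]]}}

```text
time: 10.17
tool_pos: [0.5224, -0.0736, 0.1847]
tool_rot: [0.992, -0.123, -0.0, 0.0]
ft_force: [-0.0, -0.2, 0.1]
finger_gap: -0.0
```

```bash
python3 -c "
from st import *
rep()"
```

```text
10.17 TCP [  19.  -119.2  184.7] tool axes in station (cols)
 [[ 1.  0. -0.]
 [ 0. -1. -0.]
 [-0.  0. -1.]] 
F [ 0.  -0.2  0.1] gap -0.0
```

No force yet at TCP z 0.1847, which fits tips sitting a little higher than assumed. I go on gently, watching the force.

>>> {"api": "servo_tool", "payload": {"motion": [[0,0,0.2,0,0,0,1],[0,0,0.2,0,0,0,1],[0,0,0.2,0,0,0,1],[0,0,0,0,0,0,1]]}}

```text
time: 10.5
tool_pos: [0.5223, -0.0736, 0.1787]
tool_rot: [0.992, -0.123, -0.0, 0.0]
ft_force: [0.2, -0.0, 1.0]
finger_gap: 0.0001
```

Run:
```python
from st import *
rep()
I,D=eyes.capture("scene");P=cloud(cam("scene"),D);save("s5",cv2.resize(np.clip(I[150:250,240:360]*1.8,0,255).astype(np.uint8),None,fx=6,fy=6,interpolation=2))
```

```text
10.5 TCP [  18.9 -119.2  178.7] tool axes in station (cols)
 [[ 1.     0.    -0.001]
 [ 0.    -1.    -0.   ]
 [-0.001  0.    -1.   ]] 
F [0.2 0.  1. ] gap 0.0001
```

View pics/s5.png

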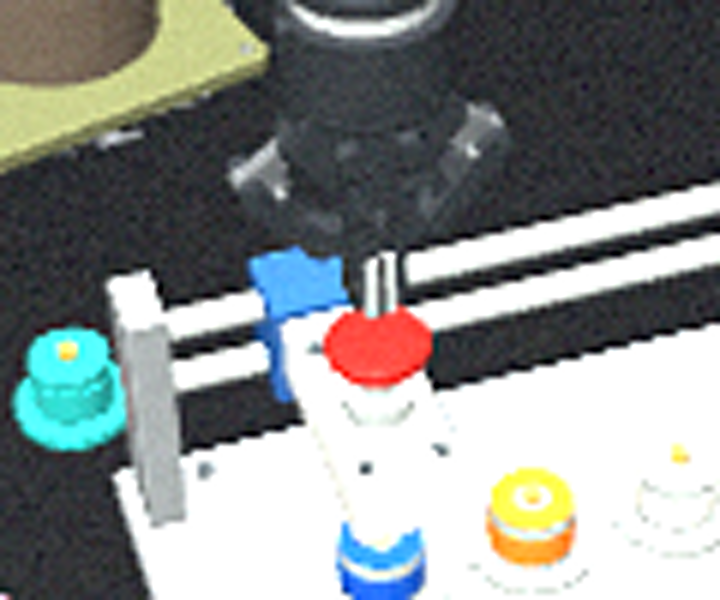

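The shut tips show at (380,318), just above and behind the head's centre at (378,345). That fits tips about 14 mm higher than the TCP reading, so they are 2–3 mm above the head. I continue in small steps.

>>> {"api": "servo_tool", "payload": {"motion": [[0,0,0.2,0,0,0,1],[0,0,0.2,0,0,0,1],[0,0,0.2,0,0,0,1],[0,0,0,0,0,0,1]]}}

```text
time: 10.88
tool_pos: [0.5222, -0.0736, 0.1726]
tool_rot: [0.992, -0.123, -0.0, 0.0]
ft_force: [0.7, -0.4, 0.1]
finger_gap: 0.0002
```

Run:
```python
from m import *
from st import *
rep()
c=cam("scene");I,D=eyes.capture("scene");b,s,m=blob(I,(0,150,100),(8,255,255),(280,170,330,240));P=cloud(c,D)
print(b,s,st(np.median(P[m],0)))
S=np.stack([(P[...,:2]-C)@X,(P[...,:2]-C)@Y,P[...,2]],-1)*1000
k=np.zeros(D.shape,bool);k[185:206,296:312]=1;k&=~m
for v in range(188,208):
    q=[tuple(S[v,u].round().astype(int)) for u in(302,303,304,305)];print(v,q)
```

```text
10.88 TCP [  18.8 -119.2  172.6] tool axes in station (cols)
 [[ 1.     0.    -0.001]
 [ 0.    -1.    -0.   ]
 [-0.001  0.    -1.   ]] 
F [ 0.7 -0.2  0.1] gap 0.0002
[302.41071429 207.7202381 ] [294 202  18  12 168] [  29.9 -122.2  189.6]
188 [(np.int64(36), np.int64(-123), np.int64(267)), (np.int64(22), np.int64(-116), np.int64(253)), (np.int64(27), np.int64(-114), np.int64(257)), (np.int64(32), np.int64(-113), np.int64(261))]
189 [(np.int64(19), np.int64(-117), np.int64(248)), (np.int64(21), np.int64(-115), np.int64(249)), (np.int64(30), np.int64(-115), np.int64(256)), (np.int64(31), np.int64(-113), np.int64(256))]
190 [(np.int64(30), np.int64(-121), np.int64(255)), (np.int64(22), np.int64(-116), np.int64(247)), (np.int64(33), np.int64(-116), np.int64(255)), (np.int64(32), np.int64(-113), np.int64(254))]
191 [(np.int64(32), np.int64(-122), np.int64(253)), (np.int64(25), np.int64(-117), np.int64(245)), (np.int64(31), np.int64(-116), np.int64(250)), (np.int64(31), np.int64(-113), np.int64(250))]
192 [(np.int64(33), np.int64(-122), np.int64(250)), (np.int64(23), np.int64(-116), np.int
[... 2298 characters left out ...]
nt64(-115), np.int64(190)), (np.int64(17), np.int64(-113), np.int64(190)), (np.int64(19), np.int64(-111), np.int64(191))]
205 [(np.int64(20), np.int64(-119), np.int64(191)), (np.int64(25), np.int64(-118), np.int64(195)), (np.int64(23), np.int64(-115), np.int64(192)), (np.int64(24), np.int64(-112), np.int64(192))]
206 [(np.int64(24), np.int64(-121), np.int64(191)), (np.int64(24), np.int64(-118), np.int64(190)), (np.int64(23), np.int64(-115), np.int64(188)), (np.int64(27), np.int64(-113), np.int64(191))]
207 [(np.int64(28), np.int64(-122), np.int64(191)), (np.int64(30), np.int64(-120), np.int64(193)), (np.int64(31), np.int64(-117), np.int64(192)), (np.int64(33), np.int64(-115), np.int64(193))]
```

Depth shows the finger faces at X ≈ 30, as expected, but ending at z ≈ 0.205, so the tips are about 32 mm above the reported TCP. They are directly over the head with about 14 mm to go.

>>> {"api": "servo_tool", "payload": {"motion": [[0.1,0,0.4,0,0,0,1],[0,0,0.4,0,0,0,1],[0,0,0.3,0,0,0,1],[0,0,0.2,0,0,0,1],[0,0,0.2,0,0,0,1],[0,0,0,0,0,0,1]]}}

```text
time: 11.43
tool_pos: [0.5235, -0.0739, 0.1585]
tool_rot: [0.992, -0.123, 0.0, 0.0]
ft_force: [-2.3, -0.7, 9.2]
finger_gap: -0.0004
```

>>> {"api": "servo_tool", "payload": {"motion": [[0,0,0.2,0,0,0,1],[0,0,0.2,0,0,0,1],[0,0,0.2,0,0,0,1],[0,0,0,0,0,0,1]]}}

```text
time: 11.77
tool_pos: [0.5236, -0.0739, 0.1531]
tool_rot: [0.992, -0.123, 0.0, 0.0]
ft_force: [-3.0, 0.3, 13.0]
finger_gap: -0.0002
```

Contact came at TCP z ≈ 0.159, with 13 N at about 6 mm. I press on to about 15 mm.

>>> {"api": "servo_tool", "payload": {"motion": [[0,0,0.2,0,0,0,1],[0,0,0.2,0,0,0,1],[0,0,0.2,0,0,0,1],[0,0,0,0,0,0,1]]}}

```text
time: 12.1
tool_pos: [0.5235, -0.0739, 0.1468]
tool_rot: [0.992, -0.123, 0.0, 0.0]
ft_force: [-2.6, 0.0, 13.2]
finger_gap: 0.0
```

>>> {"api": "servo_tool", "payload": {"motion": [[0,0,0.2,0,0,0,1],[0,0,0.2,0,0,0,1],[0,0,0,0,0,0,1],[0,0,0,0,0,0,1]]}}

```text
time: 12.43
tool_pos: [0.5236, -0.0739, 0.1438]
tool_rot: [0.992, -0.123, 0.001, 0.0]
ft_force: [-4.3, 0.5, 18.9]
finger_gap: 0.0004
```

>>> {"api": "servo_tool", "payload": {"motion": [[0,0,0.1,0,0,0,1],[0,0,0,0,0,0,1]]}}

```text
time: 12.6
tool_pos: [0.5237, -0.0739, 0.1438]
tool_rot: [0.992, -0.123, 0.001, 0.0]
ft_force: [-6.6, 0.9, 27.2]
finger_gap: 0.0001
```

Run:
```python
from m import *
from st import *
rep()
c=cam("scene");I,D=eyes.capture("scene");b,s,m=blob(I,(0,150,100),(8,255,255),(280,170,330,240));P=cloud(c,D)
print(b,s,st(np.median(P[m],0)))
```

```text
12.6 TCP [  20.4 -119.1  143.8] tool axes in station (cols)
 [[ 1.    -0.     0.002]
 [-0.    -1.    -0.   ]
 [ 0.002  0.    -1.   ]] 
F [-6.6 -0.7 27.2] gap 0.0001
[302.42335766 213.13868613] [294 207  18  12 137] [  34.8 -125.4  171.4]
```

Bottomed: the head is 18 mm down by depth, the force jumped at the stop, and the trip dip was passed. I let it come back up straight and check the head.

>>> {"api": "servo_tool", "payload": {"motion": [[0,0,-0.5,0,0,0,1],[0,0,-0.8,0,0,0,1],[0,0,-0.8,0,0,0,1],[0,0,-1.5,0,0,0,1],[0,0,-2.5,0,0,0,1],[0,0,-2.5,0,0,0,0.8],[1.0,0,-2.5,0,0,0,0.4],[2.0,0,0,0,-0.12,0,0]]}}

```text
time: 13.32
tool_pos: [0.5464, -0.0791, 0.2575]
tool_rot: [0.991, -0.121, -0.053, -0.006]
ft_force: [0.8, 1.1, -0.5]
finger_gap: 0.0354
```

>>> {"api": "servo_tool", "payload": {"motion": [[1.0,0,0,0,-0.12,0,0],[0,0,0,0,-0.12,0,0],[0,0,0,0,-0.12,0,0],[0,0,0,0,-0.12,0,0],[0,0,0,0,0,0,0],[0,0,0,0,0,0,0]]}}

```text
time: 13.82
tool_pos: [0.5598, -0.0831, 0.2467]
tool_rot: [0.95, -0.118, -0.288, -0.035]
ft_force: [-0.4, -0.3, 0.0]
finger_gap: 0.0853
```

Run:
```python
from m import *
from st import *
rep([46,-119.2,112])
c=cam("top");I,D=eyes.capture("top");b,s,m=blob(I,(0,150,100),(8,255,255),(270,160,360,220));P=cloud(c,D)
print(b,s,st(onplane(c,*b,.187)),st(np.median(P[m],0)))
```

```text
13.82 TCP [  57.6 -119.2  246.7] tool axes in station (cols)
 [[ 0.832 -0.001 -0.554]
 [-0.001 -1.    -0.001]
 [-0.554  0.001 -0.832]] 
F [-0.3 -0.3  0. ] gap 0.0853
shift tool cm [ 6.5  -0.02 11.86]
[334.88938053 179.04424779] [327 171  17  17 226] [  20.3 -119.7  187. ] [  19.7 -119.6  192.2]
```

The head is back up and the carriage unmoved (head Y −119.7). I grip the bar again.

>>> {"api": "servo_tool", "payload": {"motion": [[0.8,0,1.5,0,0,0,0],[0.8,0,1.5,0,0,0,0],[0.8,0,1.5,0,0,0,0],[0.8,0,1.5,0,0,0,0],[0.8,0,1.5,0,0,0,0],[0.8,0,1.5,0,0,0,0],[0.9,0,1.5,0,0,0,0],[0.9,0,1.5,0,0,0,0]]}}

```text
time: 14.53
tool_pos: [0.5499, -0.0805, 0.1169]
tool_rot: [0.951, -0.118, -0.282, -0.035]
ft_force: [0.1, -0.4, 0.1]
finger_gap: 0.0852
```

>>> {"api": "servo_tool", "payload": {"motion": [[0,0,0,0,0,0,0],[0,0,0,0,0,0,0.2],[0,0,0,0,0,0,0.4],[0,0,0,0,0,0,0.6],[0,0,0,0,0,0,0.6],[0,0,0,0,0,0,0.6],[0,0,0,0,0,0,0.6],[0,0,0,0,0,0,0.6]], "grip_force": 20}}

```text
time: 15.2
tool_pos: [0.5506, -0.0808, 0.1169]
tool_rot: [0.951, -0.118, -0.283, -0.035]
ft_force: [0.8, -0.6, 5.6]
finger_gap: 0.0538
```

Run:
```python
from st import *
rep()
c=cam("top");T=np.load("top.npz");P=cloud(c,T["D"]);print("bottle",st(onplane(c,160,163,.07)),"top",st(onplane(c,151,157,.15)))
```

```text
15.2 TCP [  48.1 -119.3  116.9] tool axes in station (cols)
 [[ 0.837 -0.    -0.547]
 [-0.001 -1.    -0.   ]
 [-0.547  0.001 -0.837]] 
F [ 0.9 -0.4  5.6] gap 0.0538
bottle [-49.  390.2  70. ] top [-49.2 385.4 150. ]
```

>>> {"api": "servo_tool", "payload": {"motion": [[0,-0.6,0,0,0,0,0.6],[0,-1.5,0,0,0,0,0.6],[0,-2,0,0,0,0,0.6],[0,-2,0,0,0,0,0.6],[0,-2,0,0,0,0,0.6],[0,-2,0,0,0,0,0.6],[0,-2,0,0,0,0,0.6],[0,-2,0,0,0,0,0.6]]}}

```text
time: 15.87
tool_pos: [0.5845, 0.0545, 0.1169]
tool_rot: [0.951, -0.119, -0.284, -0.033]
ft_force: [-0.2, -5.2, 7.3]
finger_gap: 0.054
```

>>> {"api": "servo_tool", "payload": {"motion": [[0,-2,0,0,0,0,0.6],[0,-2,0,0,0,0,0.6],[0,-2,0,0,0,0,0.6],[0,-1.5,0,0,0,0,0.6],[0,-0.8,0,0,0,0,0.6],[0,-0.3,0,0,0,0,0.6],[0,0,0,0,0,0,0.6]]}}

```text
time: 16.45
tool_pos: [0.6063, 0.1409, 0.1169]
tool_rot: [0.951, -0.117, -0.283, -0.036]
ft_force: [1.2, 0.2, 7.0]
finger_gap: 0.0535
```

Run:
```python
from m import *
from st import *
rep()
c=cam("scene");I,D=eyes.capture("scene");P=cloud(c,D)
c2=cam("top");J,D2=eyes.capture("top");b,s,m=blob(J,(0,150,100),(8,255,255),(220,120,360,220));print(st(onplane(c2,*b,.187)))
save("s6",np.vstack([cv2.resize(I[215:265,285:375],None,fx=8,fy=8,interpolation=2)]))
```

```text
16.45 TCP [ 48.1 109.3 116.9] tool axes in station (cols)
 [[ 0.837  0.    -0.547]
 [ 0.001 -1.     0.001]
 [-0.547 -0.002 -0.837]] 
F [1.2 0.5 7. ] gap 0.0535
[ 20.5 109.2 187. ]
```

View pics/s6.png

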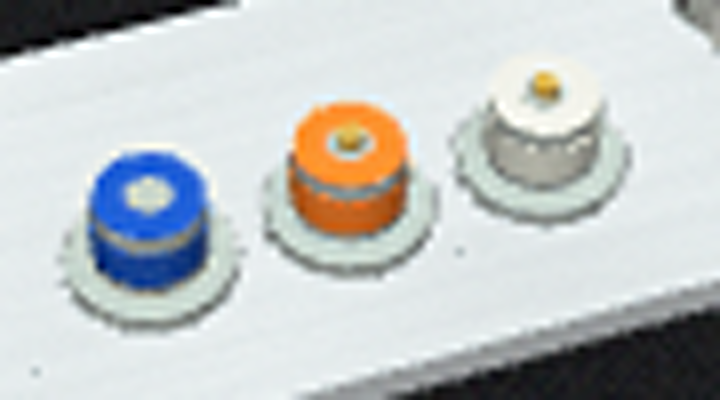

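The crop shows the blue lid's pin driven in: no brass standing at (150,195). Orange at (348,138) and white at (545,85) still stand, and all lids are in their pockets. I go on to the parking stop.

>>> {"api": "servo_tool", "payload": {"motion": [[0,-0.8,0,0,0,0,0.6],[0,-1,0,0,0,0,0.6],[0,-0.8,0,0,0,0,0.6],[0,-0.6,0,0,0,0,0.6],[0,-0.4,0,0,0,0,0.6],[0,-0.2,0,0,0,0,0.6],[0,0,0,0,0,0,0.6]]}}

```text
time: 17.13
tool_pos: [0.6152, 0.1764, 0.1169]
tool_rot: [0.951, -0.118, -0.284, -0.035]
ft_force: [0.7, -1.8, 6.5]
finger_gap: 0.0541
```

>>> {"api": "servo_tool", "payload": {"motion": [[0,-0.15,0,0,0,0,0.6],[0,-0.15,0,0,0,0,0.6],[0,0,0,0,0,0,0.6]]}}

```text
time: 17.38
tool_pos: [0.6157, 0.1786, 0.117]
tool_rot: [0.951, -0.118, -0.284, -0.035]
ft_force: [-0.1, -2.6, 6.5]
finger_gap: 0.0537
```

```bash
python3 -c "
from st import *
rep()"
```

```text
17.38 TCP [ 48.1 148.2 117. ] tool axes in station (cols)
 [[ 0.837 -0.    -0.548]
 [-0.001 -1.    -0.001]
 [-0.548  0.001 -0.837]] 
F [ 0.6 -2.5  6.5] gap 0.0537
```

>>> {"api": "servo_tool", "payload": {"motion": [[0,-0.15,0,0,0,0,0.6],[0,-0.15,0,0,0,0,0.6],[0,0,0,0,0,0,0.6]]}}

```text
time: 17.63
tool_pos: [0.616, 0.1795, 0.1169]
tool_rot: [0.951, -0.118, -0.284, -0.033]
ft_force: [-1.6, -6.1, 9.2]
finger_gap: 0.0543
```

```bash
python3 -c "
from st import *
rep()"
```

```text
17.63 TCP [ 48.1 149.2 116.9] tool axes in station (cols)
 [[ 0.836 -0.    -0.549]
 [-0.003 -1.    -0.004]
 [-0.549  0.004 -0.836]] 
F [-0.1 -6.3  9.2] gap 0.0543
```

>>> {"api": "servo_tool", "payload": {"motion": [[0,-0.2,0,0,0,0,0.6],[0,0,0,0,0,0,0.6]]}}

```text
time: 17.8
tool_pos: [0.616, 0.1796, 0.1169]
tool_rot: [0.951, -0.119, -0.285, -0.031]
ft_force: [-2.9, -8.4, 8.4]
finger_gap: 0.0539
```

```bash
python3 -c "
from st import *
rep()"
```

```text
17.8 TCP [ 48.  149.2 116.9] tool axes in station (cols)
 [[ 0.836  0.    -0.549]
 [-0.004 -1.    -0.007]
 [-0.549  0.008 -0.836]] 
F [-0.8 -8.8  8.4] gap 0.0539
```

Stopped at Y 149.2 with rising force, so it is against the stop. I open and back away.

>>> {"api": "servo_tool", "payload": {"motion": [[0,0,0,0,0,0,0.3],[0,0,0,0,0,0,0],[0,0,0,0,0,0,0],[0,0,0,0,0,0,0],[0,0,0,0,0,0,0]]}}

```text
time: 18.22
tool_pos: [0.616, 0.185, 0.1142]
tool_rot: [0.951, -0.117, -0.285, -0.035]
ft_force: [0.1, -0.8, 0.1]
finger_gap: 0.0857
```

>>> {"api": "servo_tool", "payload": {"motion": [[0,0.2,-1.5,0,0,0,0],[0,0,-2.5,0,0,0,0],[0,0,-2.5,0,0,0,0],[0,0,-2.5,0,0,0,0],[-1.5,0,-2.5,0,0,0,0],[-1.5,0,-2.5,0,0,0,0],[-1.5,0,-2,0,0,0,0],[0,0,0,0,0,0,0]]}}

```text
time: 18.88
tool_pos: [0.6636, 0.1712, 0.2761]
tool_rot: [0.953, -0.118, -0.278, -0.038]
ft_force: [0.0, -0.1, 1.7]
finger_gap: 0.0856
```

Run:
```python
from m import *
from st import *
rep()
c=cam("scene");I,D=eyes.capture("scene");P=cloud(c,D)
c2=cam("top");J,D2=eyes.capture("top")
try:
    b,s,m=blob(J,(0,150,100),(8,255,255),(220,120,360,220));print(b,s,st(onplane(c2,*b,.187)))
except Exception as e: print(e)
b,s,m=blob(I,(0,150,100),(8,255,255),(370,160,410,210));print(b,s,st(onplane(c,*b,.187)),st(np.median(P[m],0)))
save("s7",I)
```

```text
18.88 TCP [ 96.3 152.6 276.1] tool axes in station (cols)
 [[ 0.842 -0.001 -0.539]
 [ 0.002 -1.     0.006]
 [-0.539 -0.007 -0.842]] 
F [ 0.  -0.1  1.7] gap 0.0856
[235.68613139 153.32846715] [230 145  12  17 137] [ 16.4 155.6 187. ]
[390.30357143 185.99404762] [382 180  18  13 168] [ 23.9 148.8 187. ] [ 26.8 146.8 189.9]
```

View pics/s7.png

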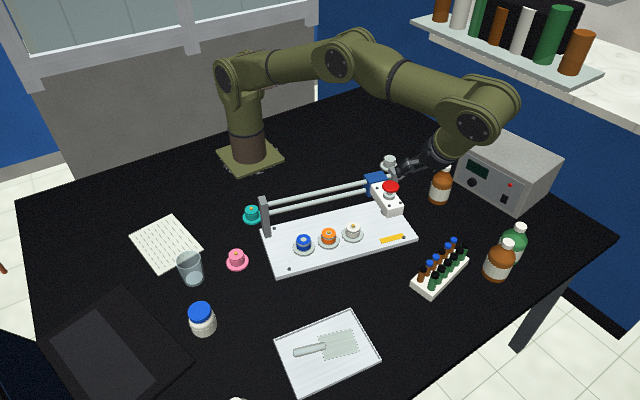

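The final view shows the carriage at the yellow-striped end, with the head up at (390,186), exactly the column predicted for the parking stop. The gripper is clear, and the lids, look-alikes and other things are where they were.

```bash
python3 -c "
from st import *
rep();print(r.hand_in())"
```

```text
18.98 TCP [ 94.6 151.2 271.9] tool axes in station (cols)
 [[ 0.838 -0.001 -0.546]
 [-0.    -1.     0.001]
 [-0.546 -0.001 -0.838]] 
F [-0.1  0.2 -0.9] gap 0.0851
the job is handed in; nothing more can be done
None
```

The job is done and handed in at about 19 s. I gripped the crossbar and slid the carriage about 230 mm until the punch was over the blue-banded lid. I pressed the red head to its 18 mm bottom (27 N there), let it come back up, slid the carriage to its parking stop and backed the gripper clear.

**What the last checks showed**
- **Blue pin:** no brass stands on the blue lid in the last close view. I did not measure that it is exactly flush.
- **Other pins and lids:** the orange and white pins still stand, and all three lids are in their pockets.
- **Parking:** the carriage stopped at station y = 149 mm with the force rising. The scene camera's image of the head fits the parked position (150 mm).
- **Other things on the bench:** they look unmoved in the last scene view.

**Where checks disagreed or failed**
- **Fingertip height:** the fingertips were about 32 mm higher than the reported TCP suggested. I leaned the tool outward for the grip and felt for the head by force.
- **Centring:** the offset over the blue lid came out at 0.6 mm from the top camera and 1.5 mm from the wrist camera.
- **Final top view:** the arm partly hid the head, so its reading of 155.6 mm is unreliable. I relied on the scene camera and the stop force.

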